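# Unlock, reset and relock the dial of an inductance standard

### The arm

A 6-joint arm with a two-finger parallel gripper is mounted at the origin on the work surface. World frame = base frame: x ahead of the robot, y to its left, z up, the work surface at z = 0. Lengths are in m, angles in rad, forces in N, time in s.
With the tool pointing down it reaches from about 0.25 to 0.725 m from the base axis. Payload 4 kg.
Tool frame: the origin (TCP) lies where the fingers leave the gripper's body, on its centre line; the fingertips stand 73 mm ahead of it and the grasp point (between the pads) lies 54 mm ahead of it (bot.tips_ahead is the z of the fingertips in the tool frame, in m); z points along the fingers, y is the direction in which the jaws open and shut (so a half turn about z gives the same grasp; the last joint's range is limited). The gripper opens to 85 mm and grips with 20 to 120 N. Pads are 22 mm wide; open, the fingers measure 114 mm over their backs; the gripper's body (76 mm by 85 mm) begins 54 mm behind the grasp point. The pads swing forward as they close: fully open they stand 13 mm farther back than shut.
Start: joints at [-1.136, 0.241, 0.005, 1.335, 0, 1.571], TCP at [0.211, -0.453, 0.304] pointing down, gripper open.
Joint ranges: [-2.72, 2.72], [-1.05, 1.87], [-1.09, 1.28], [-1.99, 2.15], [-1.42, 1.44], [-3.14, 3.14]. Speed limits (rad/s): [2.79, 2.79, 3.14, 3.14, 3.14, 3.14].

### API

Orientations are given as a unit quaternion [x, y, z, w].
In Python, from workcell import readout, camera, get_calibration, order, bot gives the robot as it stands.
- The arm moves only by the tool send_rows, never from a script. Its argument "moves" is a list of rows, each a list of 3 entries, a list of its own where there are three numbers: the shift along the tool's x, y, z in mm, then the turn, a rotation vector about the tool's x, y, z in rad, then the finger opening in mm, from 0 to 85.4. In form: [[[dx, dy, dz], [ax, ay, az], grip], ...]. A call has 1 to 12 rows; each row is the pose to reach, as a shift and turn from the pose measured when the call began, along the tool's axes at that moment; what a row does not reach only later rows make up. A row lasts 1/12 s, in which the tool goes at most 41.7 mm and 7.16 degrees, less where a joint would pass 70% of its speed; a pose out of reach is approached as far as the arm can. A call with a gripper value outside its range is refused whole. The fingers move at their own pace and stop on an object; the grip force is fixed at half the most. Time passes only in rows, so rows that repeat a pose let the fingers close. It gives the time, the measured TCP pose, the force and the opening at its end, in the units of the state.
- readout.get_obs(): the state, without advancing time (a new reading comes with each control period).
- camera(name): name is "scene" or "top" or "wrist"; returns the picture (420x560x3 uint8, red, green, blue); there is no depth.
- get_calibration(name): a dict with "fx", "fy", "cx", "cy" (pixels), "R" (3x3) and "t" (3): a world point X has camera coordinates R X + t. Camera axes: x right, y down, z forward; pixel columns grow to the right and rows downward; lengths in m; the calibration is good to about 2 mm. The wrist camera is an equidistant fisheye: a pixel r from the principal point sees the ray r / f radians off the axis. A picture is of the moment at which its call begins: read the wrist's pose just before it. get_calibration takes no time and is no camera call; for the wrist camera it gives the pose at the moment of the call.
- order.job_done(): hands the job in, once; it reports no verdict.
The state is a dict: "clock": time; "joint_pos": joint angles; "joint_vel": joint speeds; "tau": joint torques, N m; "eef_pos": TCP position; "tool_rot": TCP orientation; "ft_force": force on the tool from outside, world axes, zero at the start; "ft_torque": the same for the moment, N m; "grip_width": finger opening in m.
Only numpy, scipy, OpenCV 4.12 (cv2) and the standard library are available. Lean on these libraries where they do the work, as an engineer would, in place of code of your own. Each camera call takes 0.05 s, during which the arm holds its last target. There are 200 camera calls.

### The job

The setting knob of the adjustable inductance standard is locked by an over-tightened lock ring: push the ring's lever post anticlockwise (seen from above) until the ring is quite free, then turn the knob until its pointer lines up with the fixed index finger. Then swing the lever post back clockwise until the ring grips again, stopping when the push needed to turn it at the post is about 8 N (12 N is too tight). Do not force the knob while the ring grips it, and leave the things lying around where they are.

Things in the scene. Friction and masses are not known exactly. Their poses are not given: they have to be found in the camera images.
- standard: The inductance standard, fixed to the bench: black base 150 x 325 mm, 30 mm high; a flat copper toroid coil at its left end (top 70 mm up, 86 mm from the turret axis at the nearest) and a round grey turret (84 mm across, top 52 mm up) carrying lock ring and knob on one upright axis. Origin: on that axis at bench height. x: from the axis to the index finger (away from the robot); y: to the coil.
- index_tip (a point): Tip of the fixed index finger: a 4 mm wide aluminium bar, its top 80 mm above the bench, on a 10 mm bracket at the far side of the turret, pointing at the axis; the tip is 35 mm from the axis (the bracket reaches 57 mm out).
- pointer_tip (a point): Tip of the white pointer ridge on the knob's skirt, 33 mm from the axis, 79 mm above the bench. The pointer runs along the knob's bar; a white line on the bar's top, longer towards the pointer's end, also shows it.
- knob_grip (a point): Middle of the knob's grip bar, on the axis, 100 mm above the bench. The bar is black, 46 mm long, 14 mm thick, from 79 to 115 mm above the bench, on a round skirt 60 mm across (71 to 79 mm). Its x axis points along the bar to the pointer.
- adjuster (a joint): Angle of the knob, rad, anticlockwise from above positive; 0 = pointer exactly at the index finger. Starts 0.6 to 1.15. When unlocked it turns with about 0.1 N m and stays where it is left; when the ring grips, it is held by friction and must not be forced. End stops at -1.6 and 1.6.
- lever_post (a point): Centre of the upright steel post on the lock ring's lever: 14 mm thick, 85 mm from the axis, free from 65 to 115 mm above the bench. Below it is the lever, 12 mm wide, 57 to 65 mm above the bench. The ring itself is steel, 76 mm across, under the knob's skirt. The ring climbs 2.5 mm per rad as it is loosened.
- lock_ring (a joint): Lock ring angle, rad, anticlockwise from above positive = loosening. Starts at 0, over-tight, the post on the standard's -x side; 10 to 22 N at the post breaks it loose. The point where it comes free lies somewhere in 0.4 to 0.75, unseen and differing each time; stops at -0.35, 1.4. Push at the post that turns it: 1 N when free; past the bite it rises about 3 N per 0.1 rad of tightening. Stays where left.
- shoe: Hidden clamp shoe inside the turret, pressed on the knob's flange by the lock ring (not to be touched). Its clamp load in N is roughly (push at the post - 0.7) x 2.7: an 8 N push gives 16 to 24 N. Origin: on the axis at bench height.
- screwdriver: Bystander, leave alone: slim screwdriver, 170 mm, lying right of the standard. Origin under its centre.
- can: Bystander, leave alone: aluminium resistor can, 56 mm across, 74 mm tall with two brass studs, standing just beyond the standard. Origin under its centre.
- link: Bystander, leave alone: small brass shorting link with two round grey caps, 12 x 34 x 14 mm, lying loose on the standard's base (top 30 mm up) beyond and left of the turret. Origin under its centre.
- clamp_meter: Bystander, leave alone: yellow clamp meter with red jaws, 235 mm long, 42 mm high, lying on the right. Origin under its centre.
- bottle: Bystander, leave alone: white bottle, 52 mm across, 120 mm tall, standing on the left. Origin under its centre.
- plug: Bystander, leave alone: black plug with a brass tip, 18 mm across, 70 mm tall, standing on the left. Origin under its centre.

How it is judged:
On the way, in this order (a step that is already met when the one before it is completed fails the run):
1. the lock ring is free: clamp load under 5 N, the knob not yet on its mark (contact force between shoe and adjuster below 5 N and value of joint lock_ring above 0.35 rad and value of joint adjuster above 0.4 rad), for 0.2 s.
2. the pointer is within 0.10 rad of the index finger with the ring still free (contact force between shoe and adjuster below 5 N and value of joint adjuster between -0.1 and 0.1 rad), for 0.2 s.
3. the ring grips again: clamp load 14 to 28 N with the pointer still within 0.10 rad of the index (contact force between shoe and adjuster between 14 and 28 N and value of joint adjuster between -0.1 and 0.1 rad), for 0.2 s.
At the end, for the whole second after the job is handed in: The pointer stands within 0.10 rad (6 degrees) of the index finger, the lock ring holds it with a clamp load of 14 to 28 N (a turning push of about 6 to 10 N at the post), and both are at rest (all of step 3 and velocity of joint adjuster between -0.05 and 0.05 rad/s and velocity of joint lock_ring between -0.05 and 0.05 rad/s); the robot touches nothing.
It fails at once if the knob is forced round while the ring grips it (turning faster than 0.3 rad/s under more than 8 N of clamp load) (contact force between shoe and adjuster above 8 N and (velocity of joint adjuster above 0.3 rad/s or velocity of joint adjuster below -0.3 rad/s)).
It fails at once if the ring is over-tightened on the new setting (clamp load over 42 N, about 14 N at the post) (contact force between shoe and adjuster above 42 N and value of joint adjuster between -0.3 and 0.3 rad).
It fails at once if the ring is wrenched tighter than it was (clamp load over 90 N) (contact force between shoe and adjuster above 90 N).
It fails at once if one of the six bystanders is shifted by more than 30 mm (distance of any of screwdriver, can, link, clamp_meter, bottle, plug from where it was at the start of the episode above 0.03 m).
It also fails if it takes over 70 s, if anything falls off the work surface, if the arm or the gripper's body presses on something with over 40 N, if the wrist force passes 120 N, or if a joint passes its speed limit or range.

## Working session

There is one attempt and no reset: what is moved stays moved. The work goes in short steps, Python scripts to look and compute and a tool call to move; the robot and the scene stay as the last step left them, time stands still between calls to the robot, and variables do not carry over. Pictures are saved under pics/ and viewed, about 8 in all and at most 12, crops included, and the job is handed in when it is done.

Besides the shell and the picture viewer there is one more tool, called by a JSON object that holds its "op" and its "data". send_rows: Moves the arm, as the interface text tells. Its arguments: {"type":"object","properties":{"moves":{"type":"array","items":{"type":"array"}}},"required":["moves"]}

```bash
mkdir -p pics
cat > h.py <<'E'
import numpy as np, cv2
from workcell import readout, camera, get_calibration, order, bot
from scipy.spatial.transform import Rotation as Rn
def save(img,n): cv2.imwrite('pics/'+n,cv2.cvtColor(img,cv2.COLOR_RGB2BGR))
def ray(c,u,v):
    R=np.array(c['R']);t=np.array(c['t'])
    return -R.T@t, R.T@np.array([(u-c['cx'])/c['fx'],(v-c['cy'])/c['fy'],1])
def onz(c,u,v,z):
    o,d=ray(c,u,v); return o+d*(z-o[2])/d[2]
def proj(c,X):
    p=np.array(c['R'])@np.array(X)+np.array(c['t']); return c['fx']*p[0]/p[2]+c['cx'],c['fy']*p[1]/p[2]+c['cy']
E
python3 - <<'E'
from h import *
for n in('top','scene'):
    i=camera(n); save(i,n+'0.png'); np.save(n+'0.npy',i)
    c=get_calibration(n); print(n,c['fx'],(-np.array(c['R']).T@c['t']).round(3), np.array(c['R']).round(2).tolist())
print(readout.get_obs())
E
```

```text
top 398.6591032756222 [ 0.364 -0.006  1.267] [[0.01, -1.0, -0.01], [-0.98, -0.01, -0.2], [0.2, 0.01, -0.98]]
scene 476.84244091418924 [ 1.423 -0.092  1.111] [[0.09, 1.0, 0.01], [0.78, -0.07, -0.63], [-0.62, 0.06, -0.78]]
{'clock': 0.1, 'joint_pos': array([-1.13600841e+00,  2.41344925e-01,  3.87987129e-03,  1.33522119e+00,
       -3.43026121e-05,  1.57079447e+00]), 'joint_vel': array([-0.00096589, -0.00151401,  0.00259616, -0.00159891, -0.00129535,
       -0.00150753]), 'tau': array([-1.16236817e-03, -3.73137438e+01,  2.53010792e+01,  1.08570783e-02,
       -1.20447621e-04,  3.32722244e-06]), 'eef_pos': array([ 0.21042201, -0.45309581,  0.30310621]), 'tool_rot': array([ 9.76462210e-01,  2.15686482e-01, -2.20560434e-04, -9.19016373e-04]), 'ft_force': array([-0.40459428, -0.14688905, -0.00179043]), 'ft_torque': array([-0.04840908,  0.01415848, -0.03903033]), 'grip_width': 0.08525105554132026}
```

View pics/top0.png

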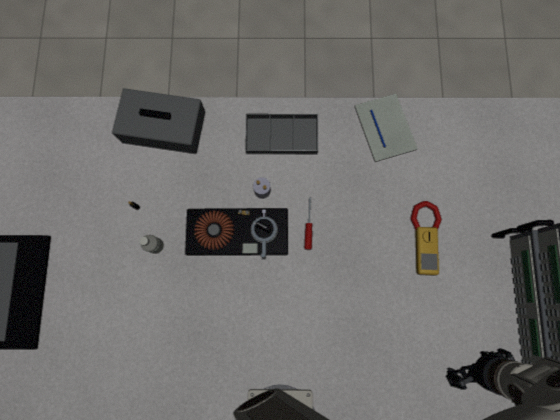

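View pics/scene0.png

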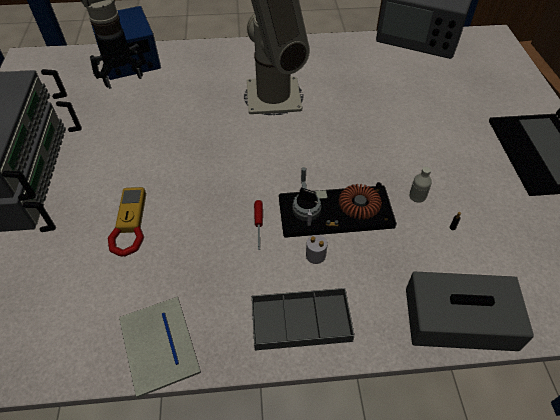

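The top view shows the standard at about (187–288, 208–256), turret at about (264,230), lever post below it near (264,256) and the can at (262,187). I'll zoom in and compute the base pose.

Run:
```python
from h import *
i=np.load('top0.npy');s=np.load('scene0.npy')
a=cv2.resize(i[195:270,225:305],None,fx=7,fy=7,interpolation=cv2.INTER_CUBIC)[:, :560]
b=cv2.resize(s[160:240,270:350],None,fx=6,fy=6,interpolation=cv2.INTER_CUBIC)[:525,:]
print(a.shape,b.shape)
H=525; im=np.zeros((H,1040,3),np.uint8); im[:a.shape[0],:560]=a[:H]; im[:b.shape[0],560:]=b[:H]
save(cv2.resize(im,None,fx=.77,fy=.77,interpolation=cv2.INTER_AREA),'crop0.png')
c=get_calibration('top')
g=i.max(2); m=((g<45)).astype(np.uint8); m[:200]=0;m[262:]=0;m[:,:180]=0;m[:,295:]=0
m=cv2.morphologyEx(m,cv2.MORPH_CLOSE,np.ones((15,15)))
k=max(cv2.findContours(m,0,1)[0],key=cv2.contourArea)
r=cv2.minAreaRect(k);P=np.array([onz(c,*p,.03) for p in cv2.boxPoints(r)])
print(r,P.round(3).tolist(),np.linalg.norm(np.diff(P,axis=0),axis=1))
print('turret guess',onz(c,264,230,.075))
```

```text
(525, 560, 3) (480, 480, 3)
((236.5, 231.0), (46.0, 101.0), 90.0) [[0.639, 0.302, 0.03], [0.641, -0.02, 0.03], [0.494, -0.02, 0.03], [0.492, 0.294, 0.03]] [0.32172158 0.14643961 0.3144492 ]
turret guess [0.56189991 0.05027847 0.075     ]
```

View pics/crop0.png

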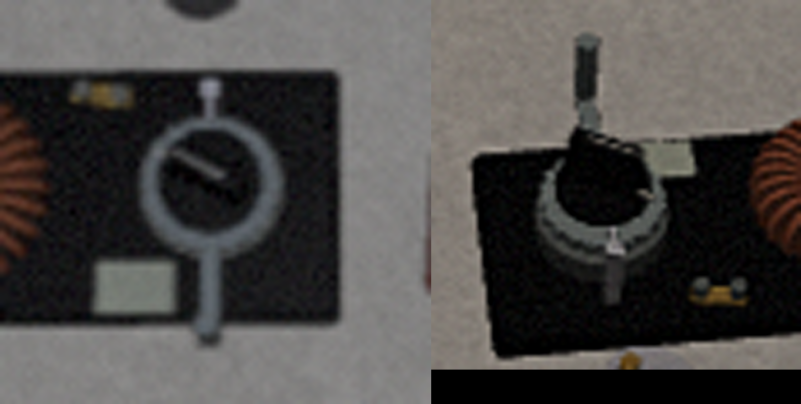

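Ring centre is near crop pixel (211,186), which is top-image (264.1,229.5). The white line points up-left (≈1.1 rad) and the post is on the near side. I'll approach above the post and take a wrist look there.

{"op": "send_rows", "data": {"moves": [[[452,-345,20],[0,0,-1.4],30],[[452,-345,20],[0,0,-1.4],30],[[452,-345,20],[0,0,-1.4],30],[[452,-345,20],[0,0,-1.4],30],[[452,-345,20],[0,0,-1.4],30],[[452,-345,20],[0,0,-1.4],30],[[452,-345,20],[0,0,-1.4],30],[[452,-345,20],[0,0,-1.4],30],[[452,-345,20],[0,0,-1.4],30],[[452,-345,20],[0,0,-1.4],30],[[452,-345,20],[0,0,-1.4],30],[[452,-345,20],[0,0,-1.4],30]]}}

```text
clock: 1.1
eef_pos: [0.4431, -0.0089, 0.2859]
tool_rot: [0.606, 0.796, 0.0, -0.001]
ft_force: [0.4, -1.7, 0.2]
grip_width: 0.03
```

Run:
```python
from h import *
c=get_calibration('top')
for u,v,z in((264.1,229.5,.065),(263.6,256,.115)): print(onz(c,u,v,z))
o=readout.get_obs(); M=Rn.from_quat(o['tool_rot']).as_matrix()
print(o['eef_pos'],M.round(3),o['joint_pos'].round(2),o['grip_width'])
d=np.array([.475,.05,.285])-o['eef_pos']; print(1e3*M.T@d)
```

```text
[0.56511035 0.05046295 0.065     ]
[0.47905676 0.04848336 0.115     ]
[ 0.44309819 -0.00893563  0.28594566] [[-0.266  0.964 -0.001]
 [ 0.964  0.266  0.002]
 [ 0.002 -0.001 -1.   ]] [-0.02  0.14 -0.17  1.26  0.    1.28] 0.030034239546639238
[48.34192948 46.41210817  1.00094928]
```

{"op": "send_rows", "data": {"moves": [[[48,46,0],[0,0,-1.3],36],[[48,46,0],[0,0,-1.3],36],[[48,46,0],[0,0,-1.3],36],[[48,46,0],[0,0,-1.3],36],[[48,46,0],[0,0,-1.3],36],[[48,46,0],[0,0,-1.3],36],[[48,46,0],[0,0,-1.3],36],[[48,46,0],[0,0,-1.3],36],[[48,46,0],[0,0,-1.3],36],[[48,46,0],[0,0,-1.3],36],[[48,46,0],[0,0,-1.3],36],[[48,46,0],[0,0,-1.3],36]]}}

```text
clock: 2.1
eef_pos: [0.4744, 0.0495, 0.2855]
tool_rot: [0.001, 1.0, 0.001, -0.001]
ft_force: [0.6, 0.4, 0.3]
grip_width: 0.0364
```

```bash
cat >> h.py <<'E'
def wray(c,u,v):
    x,y=(u-c['cx'])/c['fx'],(v-c['cy'])/c['fy'];r=np.hypot(x,y)+1e-9
    R=np.array(c['R']);return -R.T@np.array(c['t']),R.T@np.array([x/r*np.sin(r),y/r*np.sin(r),np.cos(r)])
def wz(c,u,v,z):
    o,d=wray(c,u,v);return o+d*(z-o[2])/d[2]
def wproj(c,X):
    p=np.array(c['R'])@np.array(X)+np.array(c['t']);t=np.arctan2(np.hypot(*p[:2]),p[2])/np.hypot(*p[:2])
    return c['fx']*p[0]*t+c['cx'],c['fy']*p[1]*t+c['cy']
def look(n):
    import json
    c=get_calibration('wrist');i=camera('wrist');np.save(n+'.npy',i);save(i,n+'.png')
    json.dump({k:np.array(v).tolist() for k,v in c.items()},open(n+'.json','w'));return c,i
def st():
    o=readout.get_obs();M=Rn.from_quat(o['tool_rot']).as_matrix()
    print('t',round(o['clock'],2),'pos',o['eef_pos'].round(4),'yaw_y',round(np.arctan2(M[1,1],M[0,1]),3),'z',M[:,2].round(3),'F',o['ft_force'].round(1),'g',round(o['grip_width'],4),'q',o['joint_pos'].round(2));return o,M
E
python3 - <<'E'
from h import *
c,i=look('w1');st()
for X in((.565,.0505,.07),(.479,.0485,.115),(.6,.0505,.08)): print(np.round(wproj(c,X)))
print((-np.array(c['R']).T@c['t']).round(3),c['fx'])
E
```

```text
t 2.15 pos [0.4744 0.0495 0.2856] yaw_y 1.568 z [-0.002  0.001 -1.   ] F [ 0.4 -0.3  0. ] g 0.0361 q [ 0.1   0.21 -0.09  1.28  0.    0.11]
[285. 280.]
[282. 216.]
[285. 313.]
[0.392 0.05  0.355] 325.19226210127806
```

View pics/w1.png

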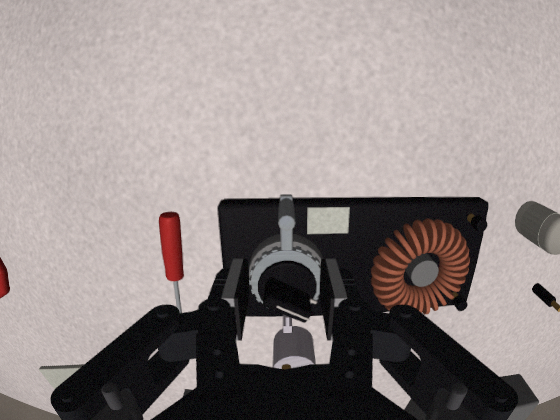

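The wrist view shows the lever running from (286,200) to (286,245) and the ring centred near (285,280), which matches my projection. I'll zoom in on the post.

Run:
```python
from h import *
i=np.load('w1.npy'); save(cv2.resize(i[185:335,225:345],None,fx=4.8,fy=4,interpolation=cv2.INTER_CUBIC),'w1c.png')
```

```text
(no output)
```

View pics/w1c.png

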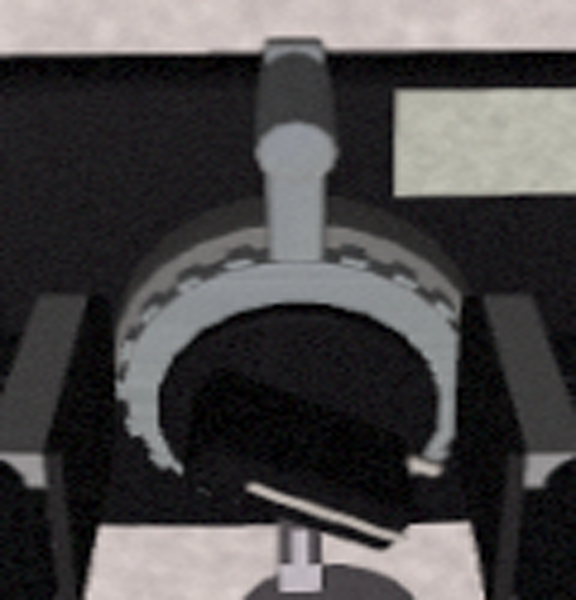

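The post top is at (286.9,222.5), the pointer tip at (313.5,301), the bar-top line from (276.7,306.8) to (308.3,320.5), and the index bar at about (288,321).

Run:
```python
from h import *
import json;c=json.load(open('w1.json'))
post=wz(c,286.9,222.5,.115);pt=wz(c,313.5,301,.079);a=wz(c,276.7,306.8,.115);b=wz(c,308.3,320.5,.115)
rl=wz(c,225+116/4.8,185+340/4,.066);rr=wz(c,225+460/4.8,185+330/4,.066);idx=wz(c,287.9,321,.08)
print(post,pt,a,b,'line ang',np.arctan2(*(b-a)[1::-1]),'ring',rl,rr,(rl+rr)/2,'idx',idx)
ax=np.array([.565,.0505]);print('post r',np.linalg.norm(post[:2]-ax),'ptr',np.linalg.norm(pt[:2]-ax),np.arctan2(*(pt[:2]-ax)[::-1]))
```

```text
[0.48467765 0.05219788 0.115     ] [0.58500383 0.07997696 0.079     ] [0.56599004 0.04323396 0.115     ] [0.58216881 0.07220379 0.115     ] line ang 1.061473843995803 ring [0.55541449 0.0143867  0.066     ] [0.55266794 0.0872177  0.066     ] [0.55404121 0.0508022  0.066     ] idx [0.61021103 0.05386824 0.08      ]
post r 0.08034029621503491 ptr 0.03562365025074248 0.9745598965143052
```

{"op": "send_rows", "data": {"moves": [[[-10,2.5,35],[0,0,0],36],[[-10,2.5,65],[0,0,0],36],[[-10,2.5,95],[0,0,0],36],[[-10,2.5,120],[0,0,0],36],[[-10,2.5,135],[0,0,0],32],[[-10,2.5,135],[0,0,0],28],[[-10,2.5,135],[0,0,0],28],[[-10,2.5,135],[0,0,0],28]]}}

```text
clock: 2.82
eef_pos: [0.485, 0.0523, 0.1516]
tool_rot: [0.002, 1.0, 0.001, -0.0]
ft_force: [0.5, 0.6, 0.8]
grip_width: 0.0277
```

Run:
```python
from h import *
c,i=look('w2');st(); save(cv2.resize(i[120:340,180:400],None,fx=2.5,fy=2.5),'w2c.png')
```

```text
t 2.87 pos [0.4853 0.0523 0.152 ] yaw_y 1.567 z [ 0.001  0.002 -1.   ] F [-0.  -0.7  0.4] g 0.0282 q [ 0.11  0.34 -0.28  0.95  0.    0.11]
```

View pics/w2c.png

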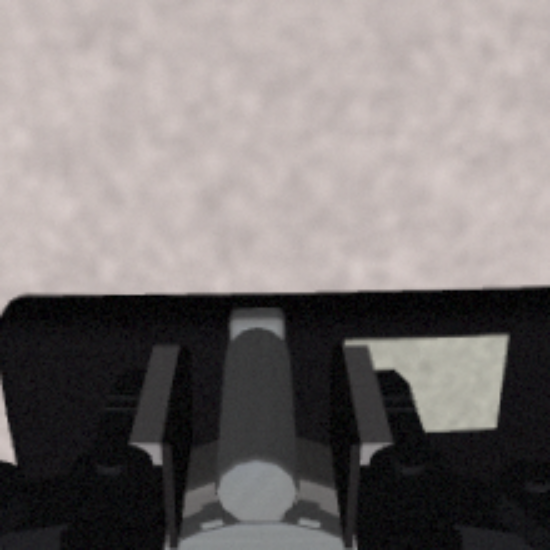

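{"op": "send_rows", "data": {"moves": [[[-0.1,-3.4,0],[0,0,-0.04],28],[[-0.3,-6.8,0],[0,0,-0.08],28],[[-0.6,-10.2,0],[0,0,-0.12],28],[[-1.1,-13.5,0],[0,0,-0.16],28],[[-1.7,-16.9,0],[0,0,-0.2],28],[[-2.4,-20.2,0],[0,0,-0.24],28],[[-3.3,-23.5,0],[0,0,-0.28],28],[[-4.3,-26.7,0],[0,0,-0.32],28],[[-5.4,-29.9,0],[0,0,-0.36],28],[[-6.7,-33.1,0],[0,0,-0.4],28],[[-8.1,-36.2,0],[0,0,-0.44],28],[[-9.6,-39.3,0],[0,0,-0.48],28]]}}

```text
clock: 3.87
eef_pos: [0.4957, 0.0147, 0.1543]
tool_rot: [-0.237, 0.971, 0.002, 0.003]
ft_force: [-1.3, 4.7, 2.5]
grip_width: 0.0278
```

```bash
cat >> h.py <<'E'
AX=np.array([.568,.052])
def ring():
    o,M=st();d=o['eef_pos'][:2]-AX;ph=np.arctan2(-d[1],-d[0]);T=np.array([np.sin(ph),-np.cos(ph)])
    print('phi tool',ph.round(3),'r',np.linalg.norm(d).round(4),'yaw-based',round(np.arctan2(M[1,1],M[0,1])-np.pi/2,3),'Ftan(+loosening)',round(float(o['ft_force'][:2]@T),2),'Frad',round(float(-o['ft_force'][:2]@np.array([np.cos(ph),np.sin(ph)])),2))
E
python3 -c "
from h import *;ring()"
```

```text
t 3.87 pos [0.4957 0.0147 0.1543] yaw_y 2.05 z [ 0.004  0.006 -1.   ] F [-1.3  4.7  2.5] g 0.0278 q [ 0.03  0.35 -0.26  0.96  0.01 -0.45]
phi tool 0.477 r 0.0813 yaw-based 0.48 Ftan(+loosening) -4.79 Frad -0.96
```

{"op": "send_rows", "data": {"moves": [[[-0.1,-3.4,0],[0,0,-0.04],28],[[-0.3,-6.8,0],[0,0,-0.08],28],[[-0.6,-10.2,0],[0,0,-0.12],28],[[-1.1,-13.5,0],[0,0,-0.16],28],[[-1.7,-16.9,0],[0,0,-0.2],28],[[-2.4,-20.2,0],[0,0,-0.24],28],[[-3.3,-23.5,0],[0,0,-0.28],28],[[-4.3,-26.7,0],[0,0,-0.32],28],[[-5.4,-29.9,0],[0,0,-0.36],28],[[-6.7,-33.1,0],[0,0,-0.4],28],[[-8.1,-36.2,0],[0,0,-0.44],28],[[-9.6,-39.3,0],[0,0,-0.48],28]]}}

```text
clock: 4.87
eef_pos: [0.5228, -0.0155, 0.1561]
tool_rot: [-0.462, 0.887, 0.002, 0.004]
ft_force: [-1.9, 2.0, 2.0]
grip_width: 0.028
```

```bash
python3 -c "
from h import *;ring()"
```

```text
t 4.87 pos [ 0.5228 -0.0155  0.1561] yaw_y 2.532 z [ 0.006  0.007 -1.   ] F [-1.9  2.   2. ] g 0.028 q [-0.03  0.39 -0.19  0.98  0.01 -0.99]
phi tool 0.981 r 0.0812 yaw-based 0.961 Ftan(+loosening) -2.67 Frad -0.56
```

{"op": "send_rows", "data": {"moves": [[[0,2,-30],[0,0,0],32],[[0,2,-65],[0,0,0],40],[[-40,1.5,-80],[0,0,-0.07],44],[[-81,1.5,-80],[0,0,-0.07],44],[[-81,1.5,-80],[0,0,-0.07],44],[[-81,1.5,-80],[0,0,-0.07],44]]}}

```text
clock: 5.37
eef_pos: [0.5689, 0.0529, 0.2386]
tool_rot: [-0.494, 0.869, 0.001, 0.006]
ft_force: [0.7, 0.6, 0.2]
grip_width: 0.0438
```

Run:
```python
from h import *
c,i=look('w3');st(); save(cv2.resize(i[180:400,160:400],None,fx=2.5,fy=2.5),'w3c.png')
for X in((.568,.052,.115),(.568+.033*np.cos(1.03),.052+.033*np.sin(1.03),.079)): print((np.array(wproj(c,X))-[160,180])*2.5)
```

```text
t 5.42 pos [0.5678 0.0519 0.2378] yaw_y 2.604 z [ 0.008  0.007 -1.   ] F [-0.2  0.1  0.2] g 0.0443 q [ 0.09  0.41  0.07  1.22  0.01 -0.94]
[315.22229025 124.52397874]
[314.39374944 176.36054671]
```

View pics/w3c.png

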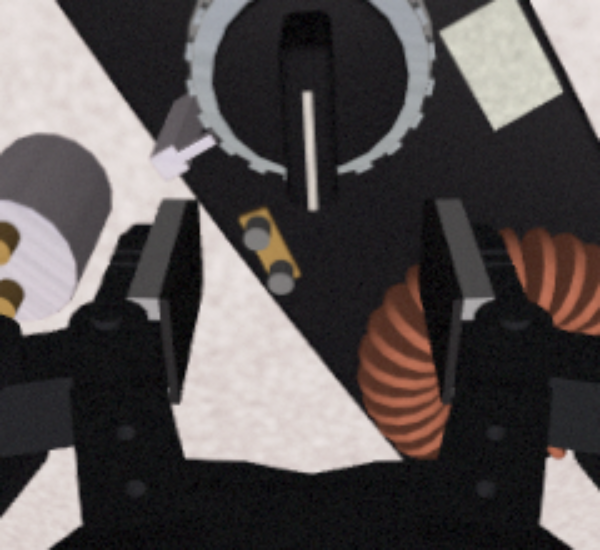

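The wrist view shows the bar almost along tool x. Its white line runs from crop (308,92) to (314,210), and the predicted bar centre (315,124) is within about 2 mm.

Run:
```python
from h import *
import json;c=json.load(open('w3.json'))
f=lambda u,v,z:wz(c,160+u/2.5,180+v/2.5,z)
a=f(308,92,.115);b=f(314,210,.115);print(a,b,np.arctan2(*(b-a)[1::-1]),'bar ctr',f(308.5,125,.115))
tl=f(189,60,.067);tr=f(434,60,.067);print('ring',tl,tr,(tl+tr)/2,np.linalg.norm(tl-tr))
i1=f(208,145,.08);i0=f(165,165,.08);print('idx',i1,i0,np.arctan2(*(i0-i1)[1::-1]))
```

```text
[0.56502074 0.0433953  0.115     ] [0.58104145 0.07338265 0.115     ] 1.0801261142359497 bar ctr [0.56954995 0.05123487 0.115     ]
ring [0.6012582  0.03064724 0.067     ] [0.53520969 0.06985381 0.067     ] [0.56823395 0.05025053 0.067     ] 0.07680860446010776
idx [0.60750367 0.05399273 0.08      ] [0.62315267 0.05289866 0.08      ] -0.06979928511237923
```

{"op": "send_rows", "data": {"moves": [[[0,1,25],[0,0,-0.03],40],[[0,1,50],[0,0,-0.03],36],[[0,1,75],[0,0,-0.03],32],[[0,1,75],[0,0,-0.03],26],[[0,1,75],[0,0,-0.03],18],[[0,1,75],[0,0,-0.03],10],[[0,1,75],[0,0,-0.03],10],[[0,1,75],[0,0,-0.03],10],[[0,1,75],[0,0,-0.03],10]]}}

```text
clock: 6.17
eef_pos: [0.5683, 0.0508, 0.1634]
tool_rot: [-0.506, 0.863, -0.001, 0.005]
ft_force: [5.8, -4.8, -10.1]
grip_width: 0.0132
```

```bash
python3 -c "
from h import *;st()"
```

```text
t 6.17 pos [0.5683 0.0508 0.1634] yaw_y 2.631 z [ 0.009  0.004 -1.   ] F [  5.8  -4.8 -10.1] g 0.0132 q [ 0.09  0.47 -0.05  1.05  0.   -0.97]
```

{"op": "send_rows", "data": {"moves": [[[0,0,0],[0,0,0.08],10],[[0,0,0],[0,0,0.18],10],[[0,0,0],[0,0,0.28],10],[[0,0,0],[0,0,0.38],10],[[0,0,0],[0,0,0.48],10],[[0,0,0],[0,0,0.58],10],[[0,0,0],[0,0,0.68],10],[[0,0,0],[0,0,0.78],10],[[0,0,0],[0,0,0.88],10],[[0,0,0],[0,0,0.97],10],[[0,0,0],[0,0,1.03],10],[[0,0,0],[0,0,1.05],10]]}}

```text
clock: 7.17
eef_pos: [0.5676, 0.052, 0.1634]
tool_rot: [-0.005, 1.0, 0.003, 0.004]
ft_force: [1.7, 5.0, -9.6]
grip_width: 0.0129
```

{"op": "send_rows", "data": {"moves": [[[0,0,0],[0,0,0],10],[[0,0,0],[0,0,0],22],[[0,0,0],[0,0,0],36],[[0,0,0],[0,0,0],40],[[0,0,-30],[0,0,0],40],[[0,0,-60],[0,0,0],40],[[0,0,-75],[0,0,0],44],[[0,0,-75],[0,0,0],44],[[0,0,-75],[0,0,0],44]]}}

```text
clock: 7.92
eef_pos: [0.5678, 0.0513, 0.2406]
tool_rot: [-0.004, 1.0, 0.004, 0.006]
ft_force: [0.7, 0.6, 0.3]
grip_width: 0.0439
```

Run:
```python
from h import *
c,i=look('w4');st(); save(cv2.resize(i[180:340,190:370],None,fx=4,fy=3.75,interpolation=cv2.INTER_CUBIC),'w4c.png')
```

```text
t 7.97 pos [0.567  0.0512 0.239 ] yaw_y 1.58 z [ 0.009  0.007 -1.   ] F [0.  0.1 0. ] g 0.0442 q [0.09 0.41 0.07 1.22 0.01 0.08]
```

View pics/w4c.png

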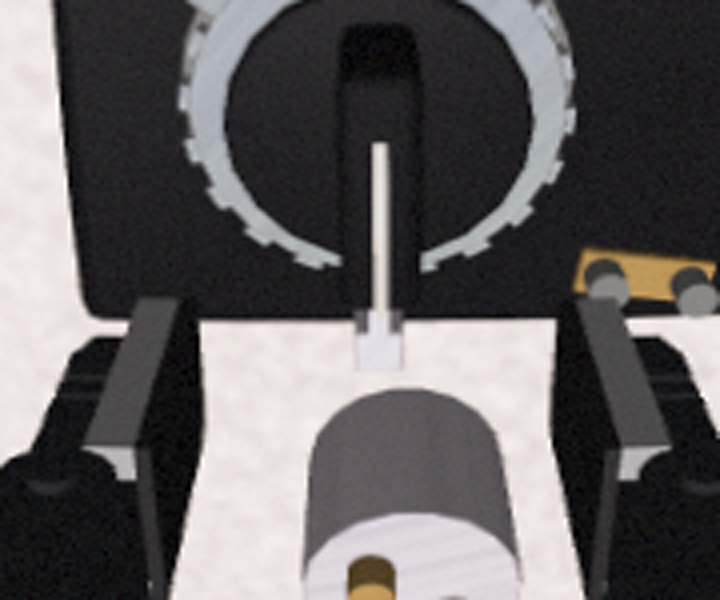

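The pointer line at column 380 is collinear with the index bracket at column 379 (crop), so the knob is on its mark. Next I go back to the post.

{"op": "send_rows", "data": {"moves": [[[49,-63,0],[0,0,-0.91],38],[[49,-63,0],[0,0,-0.91],38],[[49,-63,0],[0,0,-0.91],38],[[49,-63,0],[0,0,-0.91],38],[[49,-63,0],[0,0,-0.91],38],[[49,-63,0],[0,0,-0.91],38],[[49,-63,0],[0,0,-0.91],38],[[49,-63,0],[0,0,-0.91],38],[[49,-63,0],[0,0,-0.91],38]]}}

```text
clock: 8.72
eef_pos: [0.5176, -0.0123, 0.2367]
tool_rot: [-0.443, 0.896, 0.002, 0.004]
ft_force: [1.2, -0.4, -0.1]
grip_width: 0.0378
```

Run:
```python
from h import *
c,i=look('w5');ring(); save(cv2.resize(i[120:370,160:400],None,fx=2.4,fy=2.4,interpolation=cv2.INTER_CUBIC),'w5c.png')
for p in(.85,.9): print(p,(np.array(wproj(c,(AX[0]-.085*np.cos(p),AX[1]-.085*np.sin(p),.117)))-[160,120])*2.4)
```

```text
t 8.77 pos [ 0.5177 -0.0123  0.2368] yaw_y 2.488 z [ 0.006  0.007 -1.   ] F [0.2 0.4 0.3] g 0.0381 q [-0.03  0.31 -0.08  1.18  0.01 -0.94]
phi tool 0.907 r 0.0816 yaw-based 0.918 Ftan(+loosening) -0.07 Frad -0.43
0.85 [317.58466117 263.79959099]
0.9 [301.35919886 263.16009286]
```

View pics/w5c.png

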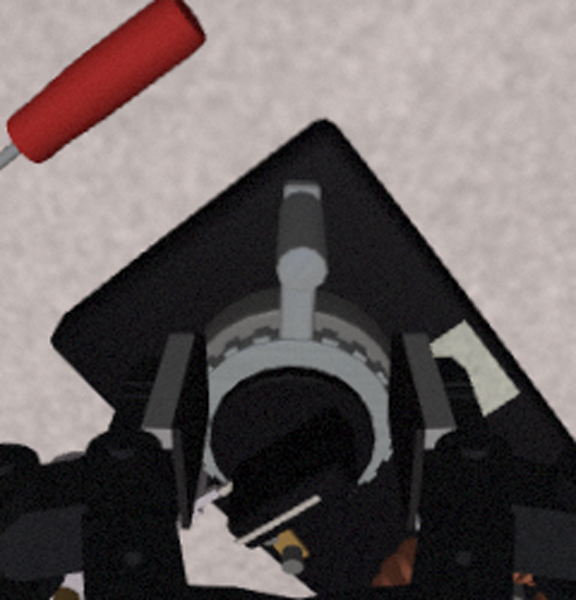

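The post top is at (302,267), so φ ≈ 0.90 and it lies midway between the pads.

{"op": "send_rows", "data": {"moves": [[[0,0,30],[0,0,0],36],[[0,0,60],[0,0,0],34],[[0,0,81],[0,0,0],30],[[0,0,81],[0,0,0],28],[[-0.1,4.2,81],[0,0,0.05],28],[[-0.4,8.5,81],[0,0,0.1],28],[[-1,12.7,81],[0,0,0.15],28],[[-1.7,16.9,81],[0,0,0.2],28],[[-1.7,16.9,81],[0,0,0.2],28]]}}

```text
clock: 9.52
eef_pos: [0.5059, 0.0001, 0.1568]
tool_rot: [-0.351, 0.936, 0.002, 0.004]
ft_force: [-0.2, 0.3, 0.8]
grip_width: 0.028
```

```bash
python3 -c "
from h import *;ring()"
```

```text
t 9.52 pos [5.059e-01 1.000e-04 1.568e-01] yaw_y 2.287 z [ 0.007  0.007 -1.   ] F [-0.2  0.3  0.8] g 0.028 q [-0.    0.36 -0.23  0.97  0.01 -0.72]
phi tool 0.697 r 0.0809 yaw-based 0.717 Ftan(+loosening) -0.37 Frad -0.1
```

{"op": "send_rows", "data": {"moves": [[[0,1.7,0],[0,0,0.02],28],[[-0.1,3.4,0],[0,0,0.04],28],[[-0.2,5.1,0],[0,0,0.06],28],[[-0.3,6.8,0],[0,0,0.08],28],[[-0.4,8.5,0],[0,0,0.1],28]]}}

```text
clock: 9.93
eef_pos: [0.501, 0.0068, 0.1572]
tool_rot: [-0.302, 0.953, 0.002, 0.005]
ft_force: [1.1, -0.8, -0.3]
grip_width: 0.0278
```

```bash
python3 -c "
from h import *;ring()"
```

```text
t 9.93 pos [0.501  0.0068 0.1572] yaw_y 2.185 z [ 0.008  0.007 -1.   ] F [ 1.1 -0.8 -0.3] g 0.0278 q [ 0.01  0.35 -0.25  0.96  0.01 -0.6 ]
phi tool 0.593 r 0.0808 yaw-based 0.615 Ftan(+loosening) 1.27 Frad -0.42
```

{"op": "send_rows", "data": {"moves": [[[0,1.7,0],[0,0,0.02],28],[[-0.1,3.4,0],[0,0,0.04],28],[[-0.2,5.1,0],[0,0,0.06],28],[[-0.3,6.8,0],[0,0,0.08],28]]}}

```text
clock: 10.27
eef_pos: [0.4973, 0.0128, 0.1571]
tool_rot: [-0.263, 0.965, 0.002, 0.005]
ft_force: [0.5, -1.4, -0.5]
grip_width: 0.028
```

```bash
python3 -c "
from h import *;ring()"
```

```text
t 10.27 pos [0.4973 0.0128 0.1571] yaw_y 2.104 z [ 0.008  0.007 -1.   ] F [ 0.5 -1.4 -0.5] g 0.028 q [ 0.02  0.35 -0.26  0.96  0.01 -0.51]
phi tool 0.506 r 0.0809 yaw-based 0.533 Ftan(+loosening) 1.52 Frad 0.24
```

{"op": "send_rows", "data": {"moves": [[[0,1.7,0],[0,0,0.02],28],[[-0.1,3.4,0],[0,0,0.04],28],[[-0.2,5.1,0],[0,0,0.06],28],[[-0.3,6.8,0],[0,0,0.08],28]]}}

```text
clock: 10.6
eef_pos: [0.4939, 0.019, 0.157]
tool_rot: [-0.223, 0.975, 0.003, 0.005]
ft_force: [0.7, 0.1, -1.2]
grip_width: 0.0277
```

```bash
python3 -c "
from h import *;ring()"
```

```text
t 10.6 pos [0.4939 0.019  0.157 ] yaw_y 2.022 z [ 0.008  0.007 -1.   ] F [ 0.7  0.1 -1.2] g 0.0277 q [ 0.04  0.34 -0.26  0.96  0.01 -0.42]
phi tool 0.42 r 0.0811 yaw-based 0.451 Ftan(+loosening) 0.18 Frad -0.7
```

{"op": "send_rows", "data": {"moves": [[[0,1.7,0],[0,0,0.02],28],[[-0.1,3.4,0],[0,0,0.04],28],[[-0.2,5.1,0],[0,0,0.06],28],[[-0.3,6.8,0],[0,0,0.08],28]]}}

```text
clock: 10.93
eef_pos: [0.4913, 0.0251, 0.157]
tool_rot: [-0.183, 0.983, 0.002, 0.004]
ft_force: [1.7, -2.6, -1.1]
grip_width: 0.0278
```

```bash
python3 -c "
from h import *;ring()"
```

```text
t 10.93 pos [0.4913 0.0251 0.157 ] yaw_y 1.939 z [ 0.008  0.007 -1.   ] F [ 1.7 -2.6 -1.1] g 0.0278 q [ 0.05  0.34 -0.27  0.95  0.01 -0.32]
phi tool 0.337 r 0.0813 yaw-based 0.369 Ftan(+loosening) 3.05 Frad -0.75
```

{"op": "send_rows", "data": {"moves": [[[0,1.7,0],[0,0,0.02],28],[[-0.1,3.4,0],[0,0,0.04],28]]}}

```text
clock: 11.1
eef_pos: [0.4903, 0.0281, 0.157]
tool_rot: [-0.162, 0.987, 0.002, 0.005]
ft_force: [3.6, -3.3, -1.9]
grip_width: 0.028
```

```bash
python3 -c "
from h import *;ring()"
```

```text
t 11.1 pos [0.4903 0.0281 0.157 ] yaw_y 1.897 z [ 0.008  0.006 -1.   ] F [ 3.6 -3.3 -1.9] g 0.028 q [ 0.05  0.34 -0.27  0.95  0.01 -0.27]
phi tool 0.298 r 0.0813 yaw-based 0.326 Ftan(+loosening) 4.2 Frad -2.44
```

{"op": "send_rows", "data": {"moves": [[[0,1.7,0],[0,0,0.02],28],[[-0.1,3.4,0],[0,0,0.04],28]]}}

```text
clock: 11.27
eef_pos: [0.4896, 0.0311, 0.1569]
tool_rot: [-0.142, 0.99, 0.001, 0.005]
ft_force: [2.8, -3.6, -3.2]
grip_width: 0.0279
```

```bash
python3 -c "
from h import *;ring()"
```

```text
t 11.27 pos [0.4896 0.0311 0.1569] yaw_y 1.855 z [ 0.009  0.004 -1.   ] F [ 2.8 -3.6 -3.2] g 0.0279 q [ 0.06  0.33 -0.27  0.95  0.   -0.22]
phi tool 0.261 r 0.0812 yaw-based 0.284 Ftan(+loosening) 4.22 Frad -1.75
```

{"op": "send_rows", "data": {"moves": [[[0,1.7,0],[0,0,0.02],28],[[-0.1,3.4,0],[0,0,0.04],28]]}}

```text
clock: 11.43
eef_pos: [0.489, 0.0338, 0.1569]
tool_rot: [-0.12, 0.993, 0.001, 0.005]
ft_force: [3.8, -4.9, -3.0]
grip_width: 0.0279
```

```bash
python3 -c "
from h import *;ring()"
```

```text
t 11.43 pos [0.489  0.0338 0.1569] yaw_y 1.812 z [ 0.01   0.002 -1.   ] F [ 3.8 -4.9 -3. ] g 0.0279 q [ 0.07  0.33 -0.28  0.95  0.   -0.17]
phi tool 0.226 r 0.081 yaw-based 0.242 Ftan(+loosening) 5.62 Frad -2.65
```

{"op": "send_rows", "data": {"moves": [[[0,1.7,0],[0,0,0.02],28],[[-0.1,3.4,0],[0,0,0.04],28]]}}

```text
clock: 11.6
eef_pos: [0.4887, 0.0363, 0.1567]
tool_rot: [-0.099, 0.995, -0.001, 0.005]
ft_force: [5.1, -6.2, -3.5]
grip_width: 0.0281
```

```bash
python3 -c "
from h import *;ring()"
```

```text
t 11.6 pos [0.4887 0.0363 0.1567] yaw_y 1.77 z [ 0.01 -0.   -1.  ] F [ 5.1 -6.2 -3.5] g 0.0281 q [ 0.07  0.33 -0.28  0.95 -0.   -0.12]
phi tool 0.196 r 0.0809 yaw-based 0.199 Ftan(+loosening) 7.06 Frad -3.77
```

{"op": "send_rows", "data": {"moves": [[[0,1.7,0],[0,0,0.015],28],[[-0.1,3.2,0],[0,0,0.03],28]]}}

```text
clock: 11.77
eef_pos: [0.4885, 0.0383, 0.1567]
tool_rot: [-0.083, 0.997, -0.002, 0.005]
ft_force: [3.8, -6.8, -3.0]
grip_width: 0.0283
```

```bash
python3 -c "
from h import *;ring()"
```

```text
t 11.77 pos [0.4885 0.0383 0.1567] yaw_y 1.737 z [ 0.011 -0.004 -1.   ] F [ 3.8 -6.8 -3. ] g 0.0283 q [ 0.08  0.33 -0.28  0.95 -0.   -0.09]
phi tool 0.171 r 0.0807 yaw-based 0.166 Ftan(+loosening) 7.31 Frad -2.64
```

{"op": "send_rows", "data": {"moves": [[[0,1.2,0],[0,0,0.012],28],[[0,2.4,0],[0,0,0.024],28]]}}

```text
clock: 11.93
eef_pos: [0.4884, 0.0394, 0.1566]
tool_rot: [-0.07, 0.998, -0.004, 0.006]
ft_force: [4.0, -6.9, -3.2]
grip_width: 0.0278
```

```bash
python3 -c "
from h import *;ring()"
```

```text
t 11.93 pos [0.4884 0.0394 0.1566] yaw_y 1.71 z [ 0.012 -0.007 -1.   ] F [ 4.  -6.9 -3.2] g 0.0278 q [ 0.08  0.33 -0.28  0.95 -0.01 -0.06]
phi tool 0.157 r 0.0806 yaw-based 0.139 Ftan(+loosening) 7.45 Frad -2.88
```

{"op": "send_rows", "data": {"moves": [[[0,1.3,0],[0,0,0.012],28],[[0,2.6,0],[0,0,0.024],28]]}}

```text
clock: 12.1
eef_pos: [0.4884, 0.0406, 0.1565]
tool_rot: [-0.056, 0.998, -0.006, 0.006]
ft_force: [3.5, -7.6, -2.7]
grip_width: 0.028
```

```bash
python3 -c "
from h import *;ring()"
```

```text
t 12.1 pos [0.4884 0.0406 0.1565] yaw_y 1.683 z [ 0.013 -0.011 -1.   ] F [ 3.5 -7.6 -2.7] g 0.028 q [ 0.09  0.33 -0.28  0.95 -0.01 -0.02]
phi tool 0.142 r 0.0804 yaw-based 0.112 Ftan(+loosening) 8.0 Frad -2.43
```

About 8.0 N now. I'll back off to the middle of the gap and lift clear.

{"op": "send_rows", "data": {"moves": [[[0,-3,0],[0,0,0],28],[[0,-7,0],[0,0,0],30],[[0,-7,0],[0,0,0],34],[[0,-7,0],[0,0,0],36],[[0,-7,-30],[0,0,0],36],[[0,-7,-60],[0,0,0],36],[[10,-7,-85],[0,0,0],40],[[20,-7,-100],[0,0,0],40],[[20,-7,-100],[0,0,0],40],[[20,-7,-100],[0,0,0],40]]}}

```text
clock: 12.93
eef_pos: [0.4682, 0.0328, 0.2572]
tool_rot: [-0.056, 0.998, -0.006, 0.007]
ft_force: [-0.3, -0.3, -0.2]
grip_width: 0.0401
```

Run:
```python
from h import *
c,i=look('w6');ring()
a=i[185:335,205:365]; s=camera('top'); b=cv2.resize(s[195:270,225:305],(440,412),interpolation=cv2.INTER_CUBIC)
a=cv2.resize(a,(440,412),interpolation=cv2.INTER_CUBIC); save(cv2.resize(np.hstack([a,b]),(800,375)),'f.png')
```

```text
t 12.98 pos [0.4679 0.0328 0.2561] yaw_y 1.683 z [ 0.013 -0.011 -1.   ] F [ 0.1  0.  -0.1] g 0.0397 q [ 0.08  0.2  -0.18  1.18 -0.01 -0.04]
phi tool 0.19 r 0.1019 yaw-based 0.113 Ftan(+loosening) -0.01 Frad -0.05
```

View pics/f.png

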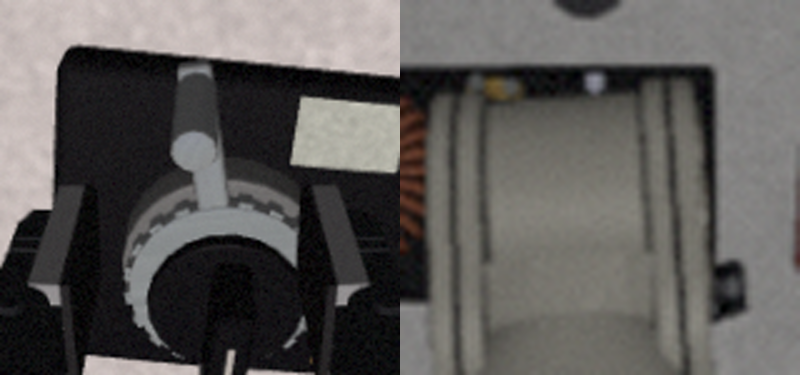

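The lever post is at rest with no contact. The arm hides the knob in the top view, so I'll check the pointer in the lower part of the same wrist picture.

Run:
```python
from h import *
i=np.load('w6.npy'); save(cv2.resize(i[270:400,230:360],(600,600),interpolation=cv2.INTER_CUBIC),'f2.png')
```

```text
(no output)
```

View pics/f2.png

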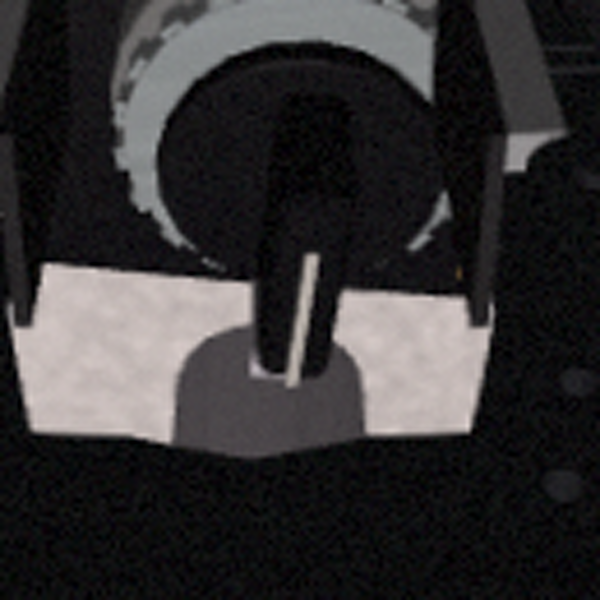

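White line runs (312,255)→(292,385), base far edge (42,265)→(465,297).

Run:
```python
from h import *
import json;c=json.load(open('w6.json'));k=130/600
f=lambda u,v,z:wz(c,230+u*k,270+v*k,z)
d=f(292,385,.115)-f(312,255,.115);e=f(465,297,.03)-f(42,265,.03)
print('line',np.arctan2(d[1],d[0]),'base edge yaw',np.arctan2(-e[0],e[1]),np.linalg.norm(d))
c=json.load(open('w4.json'));g=lambda u,v,z:wz(c,190+u/4,180+v/3.75,z)
d=g(380,310,.115)-g(380,143,.115);e=g(550,318,.03)-g(95,318,.03)
print('before: line',np.arctan2(d[1],d[0]),'edge',np.arctan2(-e[0],e[1]))
```

```text
line 0.02183531051536556 base edge yaw 0.019456120718336037 0.03372409228450336
before: line 0.009555536131765132 edge 0.010034276526554944
```

The pointer is still on the mark: its line is at 0.022 rad against 0.019 rad for the base. Handing in.

```bash
python3 -c "
from h import *;print(order.job_done())"
```

```text
the job is handed in; nothing more can be done
None
```

The job is handed in at about 13 s of the 70 s allowed; handing in gives no verdict.

- **Loosening:** I pushed the lever post anticlockwise to about 0.9 rad. The push there had dropped to about 2–3 N while moving, and it stayed under about 1.6 N on the first part of the way back.
- **Setting the knob:** I gripped the bar and turned it about 1.05 rad clockwise to the index finger. In the last wrist picture the pointer line differs from the standard's own direction by about 0.002 rad, so closing the ring did not shift it.
- **Re-tightening:** I swung the post back clockwise in small steps. The push rose through 3.1, 4.2, 4.2, 5.6, 7.1, 7.3 and 7.5 N to 8.0 N. By your formula that is about 20 N of clamp load; I could not measure the load directly.
- **End state:** The gripper is lifted clear and the wrist force reads zero.
- **Bystanders:** I touched none of them on purpose and saw no contact. I did not measure their positions again at the end, and the arm hid the knob in the last top view.

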